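# Pack the mould clamp with its spacer block

## Robot

A 6-joint arm with a two-finger parallel gripper is mounted at the origin on the work surface. World frame = base frame: x ahead of the robot, y to its left, z up, the work surface at z = 0. Lengths are in m, angles in rad, forces in N, time in s.
With the tool pointing down it reaches from about 0.3 to 0.95 m from the base axis. Payload 3.1 kg.
Tool frame: the origin (TCP) lies on the front face of the gripper's body, between the roots of the fingers; the fingertips stand 73 mm ahead of it and the grasp point (between the pads) lies 54 mm ahead of it; z points along the fingers, y is the direction in which the jaws open and shut (so a half turn about z gives the same grasp; the last joint's range is limited). The gripper opens to 85 mm and grips with 20 to 120 N. Pads are 22 mm wide; open, the fingers measure 114 mm over their backs; the gripper's body (76 mm by 85 mm) begins 54 mm behind the grasp point. The pads swing forward as they close: fully open they stand 13 mm farther back than shut.
Start: joints at [1.252, 0.308, 1.634, -0, 1.2, -0.07], TCP at [0.154, 0.606, 0.304] pointing down, gripper open.
Joint ranges: [-3.06, 3.06], [-0.79, 1.96], [0.05, 2.63], [-1.19, 4.34], [0.05, 2.64], [-2.94, 2.94]. Speed limits (rad/s): [2.79, 2.79, 3.14, 3.14, 3.14, 3.14].

## Interface

Orientations are given as [roll, pitch, yaw] about the fixed x, y, z axes, in that order (R = Rz(yaw) Ry(pitch) Rx(roll)).
In Python, from rig import manip gives the robot as it stands.
- The arm moves only by the tool arm_command, never from a script. Its arguments are lists of equal length, an entry for each row: "grip": the opening, from 0 (shut) to 1 (fully open); "travel": the shift along the world's x, y, z as a fraction of full scale, a list of three; "dr": the turn, a rotation vector about the world's x, y, z as a fraction of full scale, a list of three. In form: {"grip": [grip, ...], "travel": [[tx, ty, tz], ...], "dr": [[wx, wy, wz], ...]}. A call has 1 to 5 rows; each row is the pose to reach, as a shift and turn from the pose commanded when the call began; what a row does not reach only later rows make up. Full scale, the value 1, is 150 mm for a shift and 45 degrees for a turn. A row lasts 1/8 s, in which the tool goes at most 62.5 mm and 10.7 degrees, less where a joint would pass 70% of its speed; a pose out of reach is approached as far as the arm can. A call with a number of a shift or a turn outside -1 to 1 is refused whole. A call with a gripper value outside its range is refused whole. The fingers move at their own pace and stop on an object; "squeeze" is the grip in N (left out, the last holds). Time passes only in rows, so rows that repeat a pose let the fingers close. It gives the time, the measured TCP pose, the force and the opening at its end, in the units of the state.
- manip.state(): the state, without advancing time (a new reading comes with each control period).
- manip.snapshot(name): name is "scene" or "top" or "wrist"; returns a dict with "pixels" (480x640x3 uint8, blue, green, red), "fx", "fy", "cx", "cy" (pixels), "dist" ([k1, k2, p1, p2, k3] as OpenCV has them; the pictures are not rectified), "R" (3x3) and "t" (3): a world point X has camera coordinates R X + t. Camera axes: x right, y down, z forward; pixel columns grow to the right and rows downward; lengths in m; the calibration is good to about 2 mm. A picture is of the moment at which its call begins. There is no depth.
- manip.sign_off(): hands the job in, once; it reports no verdict.
Trained networks look in a picture, given as the dict that the camera call returned (one of the last four; its "shot" number tells which), for a name from the list of things; names that differ only in an ending like _2 or _b are one class to them, and where a whole thing is asked for, a point or a joint stands for the part that bears it (a point fixed in the world has none). Each returns a list of dicts, best first, with "p" (0 to 1); they miss things now and then, are a little off and sometimes report something else, mostly with a low value. They report only what shows in the picture. A call takes as long as a camera call. They do not tell look-alikes from the thing itself.
- manip.masks_of(target, picture): "pixels" (480x640 bool, what is visible of it) and "extent" ([left, top, right, bottom] in pixels, round what is visible of it).
The state is a dict: "time_s": time; "joint_positions": joint angles; "joint_vel": joint speeds; "effort": joint torques, N m; "tcp_pos": TCP position; "orientation": TCP orientation; "contact_force": force on the tool from outside, world axes, zero at the start; "ft_torque": the same for the moment, N m; "opening": finger opening in m.
Only numpy, scipy, OpenCV 4.12 (cv2) and the standard library are available. Lean on these libraries where they do the work, as an engineer would, in place of code of your own. Each camera call takes 0.05 s, during which the arm holds its last target.

## Task

A spacer block has to go into the narrow gap of the mould clamp, but a paint jar has been left standing right in front of the gap: move that jar out of the way and stand it upright on the round turntable. Take the thinner of the two aluminium spacer blocks and, keeping it standing on its long narrow edge, push it endwise into the gap until it is fully home against the stop at the far end. Leave the thicker block where it is.

Things in the scene. Friction and masses are not known exactly. Their poses are not given: they have to be found in the camera images.
- clamp: Mould clamp, fixed: white plaster mould between dark steel walls 66 mm high. A straight gap 23 mm wide, 105 mm long runs between the mould and a 12 mm steel wall, the bench its floor. Origin: on the bench, mid-mouth of the gap; +x runs into the gap, z up. The wall is on the +y side, with a low foot outside; the mould on the -y side out to y = -103 mm, with a knob beyond.
- gap_mouth (a point): Middle of the gap's open front end (mouth), 30 mm above the bench; axes as the clamp's. Two steel lead-in plates flare out from the mouth to 40 mm apart (48 mm over their outsides), 15 mm in front of it.
- gap_stop (a point): Middle of the stop, the steel wall that closes the gap's far end, 105 mm from the mouth, 30 mm above the bench; axes as the clamp's. Two flat straps cross over the gap between 35 and 98 mm behind the mouth, underside 66 mm and top 74 mm above the bench, so a block can only enter from the front.
- thin_spacer_centre (a point): Centre of the thinner loose spacer block: plain aluminium, 130 mm long (x), 20 mm thick (y), 60 mm high (z), about 0.4 kg, standing on its long narrow edge, two dark round marks on each face. Both ends are alike; either may go in first. Home, 105 mm of it is in the gap and 25 mm stands out in front of the mouth.
- thick_spacer_centre (a point): Centre of the thicker loose block, alike but 36 mm thick (130 by 36 by 60 mm, about 0.7 kg); it does not fit the gap and stays where it is.
- jar_centre (a point): Centre of the grey paint jar with a white lid that stands on the bench in front of the gap's mouth: round, 52 mm in diameter, 75 mm high, about 0.13 kg. (A jar like it standing elsewhere has no part in this.)
- turntable_top (a point): Centre of the top face of the round grey turntable, a flat disc 170 mm in diameter whose top is 22 mm above the bench; it is fixed and does not turn.
- thin_spacer: The thinner spacer block itself; origin at the centre of its underside, 30 mm below its centre; x along its length, z up.
- jar: The paint jar itself; origin at the centre of its underside, 37.5 mm below its centre.
Things that resemble listed ones, but are neither listed nor needed, are in the scene too. What is shaped like the thin_spacer but blue is not meant.

How it is judged:
By the outcome, as a careful person would: the job done as asked, in the order asked, and still so for the second after the job is handed in, with the robot touching nothing.
It also fails if it takes over 64 s, if anything falls off the work surface, if the arm or the gripper's body presses on something with over 40 N, if the wrist force passes 120 N, or if a joint passes its speed limit or range.

## Working session

There is one attempt and no reset: what is moved stays moved. The work goes in short steps, Python scripts to look and compute and a tool call to move; the robot and the scene stay as the last step left them, time stands still between calls to the robot, and variables do not carry over. Pictures are saved under pics/ and viewed, and the job is handed in when it is done.

Besides the shell and the picture viewer there is one more tool, called after "Emit:" in YAML: its name, and indented under it one key for each argument. arm_command: Moves the arm, as the interface text tells. Shift numbers are shares of 150 mm and turn numbers shares of 45 degrees, none past 1 either way. Its arguments: {"type":"object","properties":{"grip":{"type":"array","items":{"type":"number"}},"travel":{"type":"array","items":{"type":"array","items":{"type":"number"}}},"dr":{"type":"array","items":{"type":"array","items":{"type":"number"}}},"squeeze":{"type":"number"}},"required":["grip","travel","dr"]}

```bash
mkdir -p pics; ls; python3 - <<'E'
from rig import manip
import cv2
s=manip.state();print(s)
for n in ["scene","top","wrist"]:
    p=manip.snapshot(n);cv2.imwrite(f"pics/{n}0.png",p["pixels"]);print(n,p["fx"],p["dist"],p["R"],p["t"])
    for o in (["clamp","thin_spacer","thick_spacer_centre","jar","turntable_top"] if n=="top" else []):
        for d in manip.masks_of(o,p): print(o,d["p"],d["extent"])
E
```

```text
pics
{'time_s': 0.0, 'joint_positions': array([ 1.25230430e+00,  3.09019392e-01,  1.63521257e+00,  8.49879947e-07,
        1.19968488e+00, -6.97196888e-02]), 'joint_vel': array([-0.00058854,  0.00039563, -0.00272393,  0.00018593, -0.00058306,
       -0.0010271 ]), 'effort': array([-6.23837332e-04, -4.15261388e+01, -2.76663101e+01, -2.17259367e-04,
        1.02063650e-02, -9.38419987e-06]), 'tcp_pos': array([0.15371396, 0.60511859, 0.30262552]), 'orientation': array([-3.13927416e+00, -1.62699991e-04,  2.89281982e+00]), 'contact_force': array([-0.02011188, -0.29614339,  0.09684058]), 'ft_torque': array([-0.02549172,  0.01140273,  0.06336278]), 'opening': 0.08558571578416004}
scene 435.30746232892733 [-0.09917449  0.          0.          0.          0.        ] [[-0.17449464  0.98454458  0.0149531 ]
 [ 0.84187262  0.15705011 -0.51631943]
 [-0.51068788 -0.07750636 -0.85626553]] [ 0.15830633 -0.32990678  1.23129462]
top 466.4496077946038 [-0.08274735  0.          0.          0.          0.        ] [[-0.02548671 -0.99967109  0.00285278]
 [-0.99599112  0.02514791 -0.08584446]
 [ 0.08574449 -0.00502924 -0.99630447]] [-0.05449898  0.45167704  1.1014074 ]
clamp 0.81 [186.5, 137.2, 242.8, 219.2]
clamp 0.49 [315.5, 155.3, 368.5, 168.9]
thin_spacer 0.92 [442.7, 302.7, 458.3, 360.8]
thin_spacer 0.66 [314.1, 156.4, 371.0, 170.4]
thin_spacer 0.66 [447.9, 105.3, 466.0, 164.4]
thick_spacer_centre 0.86 [318.9, 215.0, 380.6, 235.7]
jar 0.58 [266.1, 174.7, 287.9, 200.6]
turntable_top 0.89 [415.5, 187.0, 484.5, 258.9]
wrist 360.14643258786487 [-0.0750008  0.         0.         0.         0.       ] [[ 2.46589643e-01  9.69119874e-01 -4.67035528e-04]
 [ 9.23223975e-01 -2.34764966e-01  3.04208651e-01]
 [ 2.94705006e-01 -7.54458811e-02 -9.52605311e-01]] [-0.62466067 -0.0389762   0.38087016]
```

View pics/top0.png

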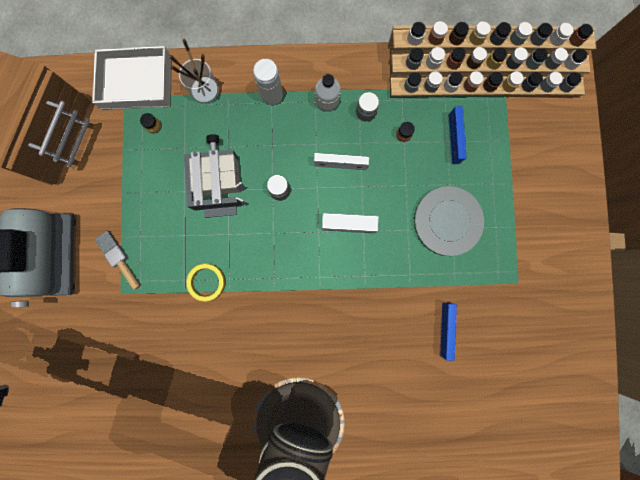

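View pics/scene0.png

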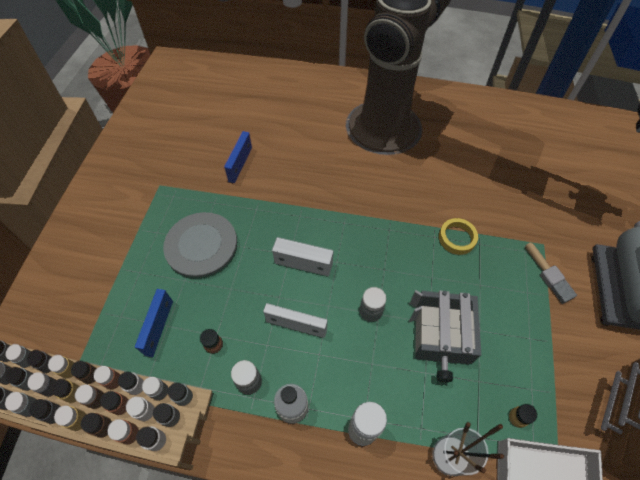

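View pics/wrist0.png

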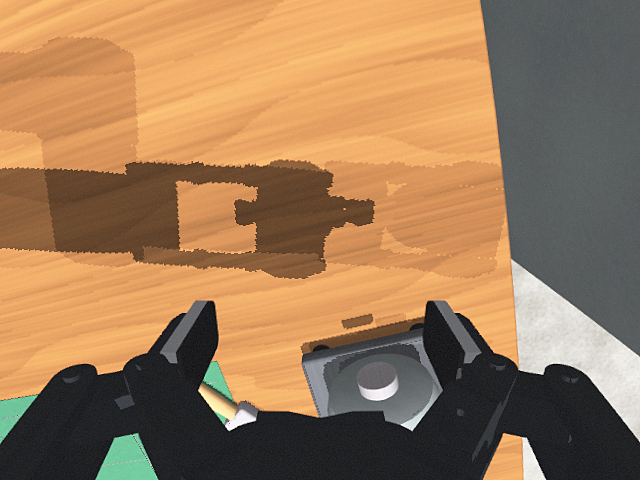

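```bash
python3 - <<'E'
import cv2
i=cv2.imread("pics/top0.png")
cv2.imwrite("pics/topc.png",cv2.resize(i[90:290,170:370],None,fx=3,fy=3,interpolation=cv2.INTER_CUBIC))
cv2.imwrite("pics/topd.png",cv2.resize(i[90:370,300:500],None,fx=2.1,fy=2.1,interpolation=cv2.INTER_CUBIC))
E
```

```text
(no output)
```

View pics/topc.png

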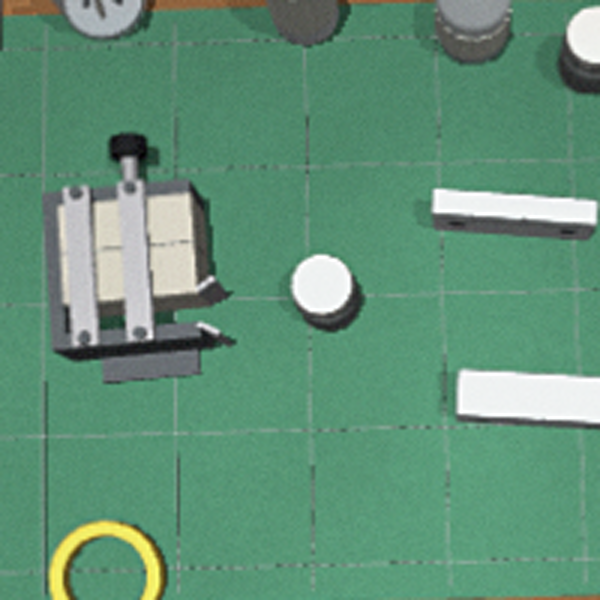

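View pics/topd.png

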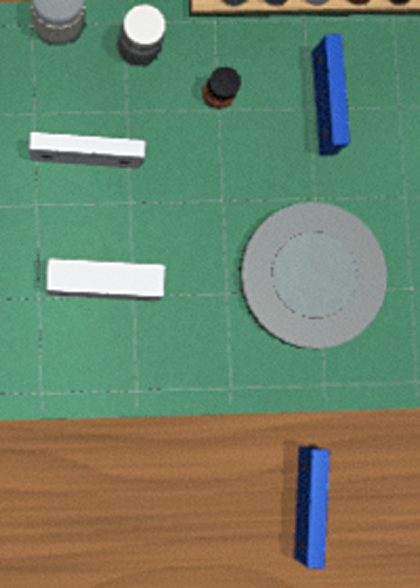

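The top view shows the jar at (277,187) in front of the clamp's mouth, which opens to the right at about (240,195). The thin block is at (342,160), the thick one at (350,222), and the turntable at (450,221). Image right is world -y.

```bash
cat > h.py <<'E'
import numpy as np,cv2
def K(p): return np.array([[p["fx"],0,p["cx"]],[0,p["fy"],p["cy"]],[0,0,1.]])
def ray(p,uv):
    u=cv2.undistortPoints(np.array(uv,float).reshape(-1,1,2),K(p),np.array(p["dist"])).reshape(-1,2)
    R=np.array(p["R"]);t=np.array(p["t"])
    return -R.T@t,np.c_[u,np.ones(len(u))]@R
def on(p,uv,z):
    c,d=ray(p,uv);return c+d*((z-c[2])/d[:,2])[:,None]
def proj(p,X):
    R=np.array(p["R"]);t=np.array(p["t"])
    return cv2.projectPoints(np.array(X,float).reshape(-1,1,3),cv2.Rodrigues(R)[0],t,K(p),np.array(p["dist"]))[0].reshape(-1,2)
def white_rect(p,ext,z,thr=215,pad=4):
    l,t,r,b=[int(v) for v in ext];l-=pad;t-=pad;r+=pad;b+=pad
    g=cv2.cvtColor(p["pixels"],cv2.COLOR_BGR2GRAY)[t:b,l:r]
    g=cv2.resize(g,None,fx=8,fy=8,interpolation=cv2.INTER_CUBIC)
    m=(g>thr).astype(np.uint8)
    cs,_=cv2.findContours(m,cv2.RETR_EXTERNAL,cv2.CHAIN_APPROX_NONE)
    c=max(cs,key=cv2.contourArea).reshape(-1,2).astype(float)
    uv=(c+.5)/8-.5+[l,t]
    P=on(p,uv,z)
    return P
E
python3 - <<'E'
from rig import manip
from h import *
for n in ["top","scene"]:
    p=manip.snapshot(n)
    for o,z in [("thin_spacer",.06),("thick_spacer_centre",.06),("jar",.075),("turntable_top",.022)]:
        for d in manip.masks_of(o,p)[:4]:
            print(n,o,d["p"],np.round(d["extent"]),end=" ")
            if o=="turntable_top":
                ys,xs=np.nonzero(d["pixels"]);cs,_=cv2.findContours(d["pixels"].astype(np.uint8),0,1)
                P=on(p,max(cs,key=len).reshape(-1,2),z)
            else:
                try:P=white_rect(p,d["extent"],z,180 if n=="scene" else 200)
                except Exception as e: print("x");continue
            r=cv2.minAreaRect((P[:,:2]*1000).astype(np.float32));print(np.round(r[0],1),np.round(r[1],1),round(r[2],1), np.round(cv2.minEnclosingCircle((P[:,:2]*1000).astype(np.float32))[0],1))
E
```

```text
top thin_spacer 0.96 [316. 153. 369. 170.] [ 625.3 -117.4] [128.5  19.3] 84.4 [ 625.6 -117.4]
top thin_spacer 0.84 [441. 304. 457. 362.] x
top thin_spacer 0.64 [445. 105. 466. 166.] x
top thick_spacer_centre 0.89 [322. 212. 379. 236.] [ 474.6 -133.3] [129.2  35.4] 85.4 [ 474.3 -133.7]
top thick_spacer_centre 0.18 [414. 186. 483. 258.] x
top jar 0.82 [270. 174. 287. 199.] [564.3  34. ] [44.5 45.1] 88.5 [564.3  34.1]
top turntable_top 0.61 [416. 186. 481. 262.] [ 476.5 -375.6] [170.  168.3] 88.4 [ 476.6 -375.3]
scene thin_spacer 0.74 [222. 134. 254. 182.] x
scene thin_spacer 0.64 [138. 289. 172. 356.] x
scene thin_spacer 0.61 [266. 308. 327. 335.] [ 627.1 -119.1] [126.1  15.4] 84.5 [ 627.8 -119.2]
scene thick_spacer_centre 0.77 [270. 238. 333. 273.] [ 476.5 -134.9] [125.2  30.6] 85.3 [ 478.9 -135.2]
scene jar 0.57 [360. 290. 387. 321.] [565.8  32.4] [41.3 41.3] 7.7 [565.8  32.2]
scene turntable_top 0.69 [164. 214. 235. 278.] [ 480.4 -378.4] [173.7 169.3] 71.5 [ 480.4 -376.8]
```

Emit:
arm_command:
  grip: [1,1,1,1]
  travel:
    - [0.25,-0.33,0]
    - [0.5,-0.66,0]
    - [0.7,-0.9,0]
    - [0.7,-0.9,0]
  dr:
    - [0,0,-0.15]
    - [0,0,-0.3]
    - [0,0,-0.42]
    - [0,0,-0.42]

```text
time_s: 1.4
tcp_pos: [0.2606, 0.4686, 0.304]
orientation: [-3.141, 0.001, 2.559]
contact_force: [-0.6, 0.9, -0.2]
opening: 0.0853
```

Emit:
arm_command:
  grip: [1,1,1,1]
  travel:
    - [0.25,-0.33,0]
    - [0.5,-0.66,0]
    - [0.7,-0.9,0]
    - [0.7,-0.9,0]
  dr:
    - [0,0,-0.15]
    - [0,0,-0.3]
    - [0,0,-0.42]
    - [0,0,-0.42]

```text
time_s: 1.9
tcp_pos: [0.3654, 0.3347, 0.3042]
orientation: [3.141, 0.0, 2.23]
contact_force: [0.6, 1.1, -0.6]
opening: 0.0852
```

Emit:
arm_command:
  grip: [1,1,1,1]
  travel:
    - [0.25,-0.33,0]
    - [0.5,-0.66,0]
    - [0.7,-0.9,0]
    - [0.7,-0.9,0]
  dr:
    - [0,0,-0.15]
    - [0,0,-0.3]
    - [0,0,-0.42]
    - [0,0,-0.42]

```text
time_s: 2.4
tcp_pos: [0.4705, 0.2003, 0.3042]
orientation: [3.14, -0.0, 1.901]
contact_force: [0.0, 0.3, -0.7]
opening: 0.0857
```

Emit:
arm_command:
  grip: [1,1,1,1]
  travel:
    - [0.25,-0.3,0]
    - [0.5,-0.6,0]
    - [0.67,-0.8,0]
    - [0.67,-0.8,0]
  dr:
    - [0,0,-0.15]
    - [0,0,-0.3]
    - [0,0,-0.42]
    - [0,0,-0.42]

```text
time_s: 2.9
tcp_pos: [0.5707, 0.0812, 0.3038]
orientation: [3.141, -0.001, 1.573]
contact_force: [-0.6, 0.4, -0.1]
opening: 0.0853
```

```bash
python3 - <<'E'
from rig import manip
import cv2,pickle
s=manip.state();print(s['time_s'],s['tcp_pos'],s['orientation'],s['joint_positions'])
p=manip.snapshot("wrist");cv2.imwrite("pics/w1.png",p["pixels"]);pickle.dump(p,open("w1.pkl","wb"))
for o in ["clamp","jar"]:
  for d in manip.masks_of(o,p): print(o,d["p"],d["extent"])
E
```

```text
2.9 [0.57066286 0.08120913 0.30379412] [ 3.14112280e+00 -7.83303811e-04  1.57345639e+00] [6.54986380e-02 2.15246355e-01 1.75119576e+00 8.15407245e-04
 1.17463254e+00 6.25243053e-02]
jar 0.29 [247.3, 0.0, 467.5, 179.8]
```

View pics/w1.png

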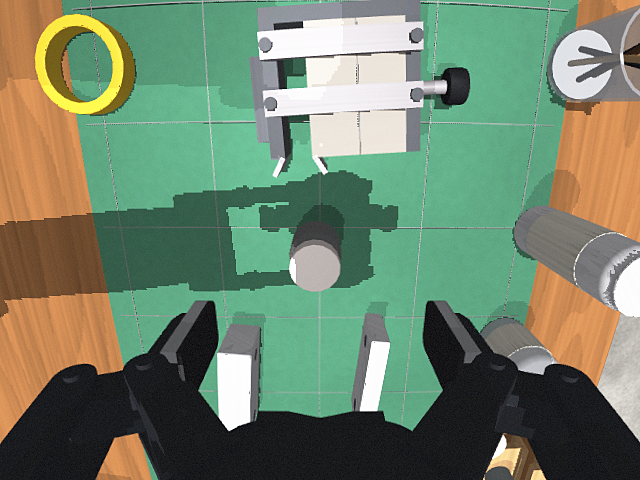

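The wrist view shows the clamp at (255-470, 0-175) with the gap mouth at about (300,158). The jar lid is at (315,265).

```bash
python3 - <<'E'
import cv2
i=cv2.imread("pics/w1.png")
c=cv2.resize(i[0:190,235:435],None,fx=3.15,fy=3.15,interpolation=cv2.INTER_CUBIC)
cv2.imwrite("pics/w1c.png",c)
c=cv2.resize(i[85:185,250:350],None,fx=6,fy=6,interpolation=cv2.INTER_CUBIC)
cv2.imwrite("pics/w1d.png",c)
E
```

```text
(no output)
```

View pics/w1c.png

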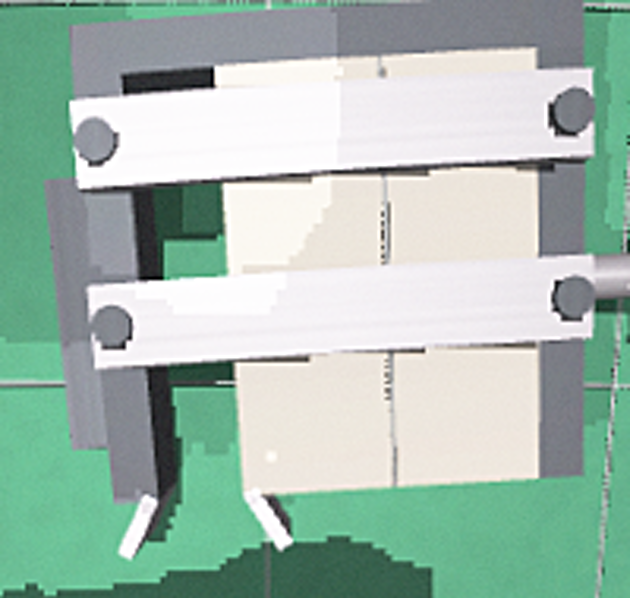

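View pics/w1d.png

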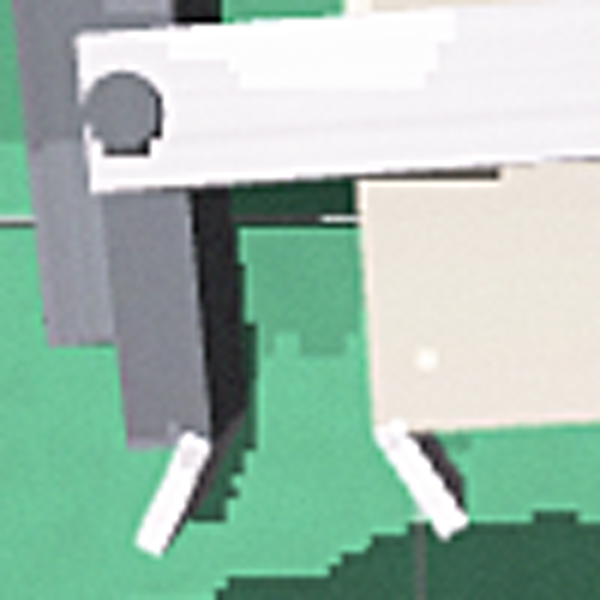

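```bash
python3 - <<'E'
import pickle
from h import *
from scipy.optimize import least_squares
p=pickle.load(open("w1.pkl","rb"))
D=lambda x,y:(250+(x+.5)/6-.5,85+(y+.5)/6-.5)
C=lambda x,y:(235+(x+.5)/3.15-.5,(y+.5)/3.15-.5)
names=["mould0","mould1","mould2","wi0","wi1","wi2","wo0","steel far mouth","stopA","stopB"]
uv=[D(375,432),D(357,182),C(222,190),D(210,440),D(190,190),C(135,190),D(125,448),C(583,475),C(122,72),C(213,67)]
P=on(p,uv,.066)
for n,q in zip(names,P):print(n,np.round(q*1000,1))
print("lid",on(p,[(289,265),(341,265),(315,240),(315,292)],.075)*1000)
print(on(p,[D(150,555),D(455,538),D(160,548)],.066)*1000)
# fit: clamp origin o, angle a (dir of +x)
def res(v):
    o=v[:2];a=v[2];x=np.array([np.cos(a),np.sin(a)]);y=np.array([-x[1],x[0]])
    L=(P[:,:2]*1000-o);X=L@x;Y=L@y
    return np.r_[Y[:3]+11.5,Y[3:6]-11.5,Y[6]-23.5,X[[0,3,6]],X[8:]-105]
r=least_squares(res,[560,120,1.6]);print(r.x,np.degrees(r.x[2]),np.round(r.fun,1))
E
```

```text
mould0 [563.3 130.8  66. ]
mould1 [560.9 164.6  66. ]
mould2 [558.  206.7  66. ]
wi0 [540.  129.7  66. ]
wi1 [538.1 163.5  66. ]
wi2 [536.1 206.7  66. ]
wo0 [528.  128.6  66. ]
steel far mouth [654.2 136.5  66. ]
stopA [533.6 234.3  66. ]
stopB [556.  235.3  66. ]
lid [[542.32779394  35.99010677  75.        ]
 [588.97905314  36.07862554  75.        ]
 [565.70690576  59.66420715  75.        ]
 [565.59547629   9.2302517   75.        ]]
[[531.03225226 113.44515033  66.        ]
 [574.60755898 115.90160585  66.        ]
 [532.49622839 114.44504719  66.        ]]
[551.54655549 130.08409394   1.62913619] 93.34262767043644 [-0.2  0.1  0.6  0.  -0.  -0.6  0.1  0.   0.3 -0.1  0.1 -0.2]
```

Emit:
arm_command:
  grip: [1,1,1,1]
  travel:
    - [-0.03,-0.31,-0.2]
    - [-0.035,-0.31,-0.5]
    - [-0.035,-0.31,-0.8]
    - [-0.035,-0.31,-0.8]
  dr:
    - [0,0,0]
    - [0,0,0]
    - [0,0,0]
    - [0,0,0]

```text
time_s: 3.55
tcp_pos: [0.56, 0.036, 0.18]
orientation: [-3.131, -0.001, 1.576]
contact_force: [-1.4, -0.4, 0.5]
opening: 0.0853
```

Emit:
arm_command:
  grip: [1,1,1]
  travel:
    - [0,0,-0.3]
    - [0,0,-0.56]
    - [0,0,-0.56]
  dr:
    - [0,0,0]
    - [0,0,0]
    - [0,0,0]

```text
time_s: 3.92
tcp_pos: [0.5625, 0.0354, 0.0989]
orientation: [-3.137, -0.0, 1.575]
contact_force: [-0.5, 0.5, 0.5]
opening: 0.0857
```

Emit:
arm_command:
  grip: [0.5,0.4,0.4,0.4,0.4]
  travel:
    - [0,0,0]
    - [0,0,0]
    - [0,0,0]
    - [0,0,0]
    - [0,0,0]
  dr:
    - [0,0,0]
    - [0,0,0]
    - [0,0,0]
    - [0,0,0]
    - [0,0,0]
  squeeze: 25

```text
time_s: 4.55
tcp_pos: [0.5662, 0.0345, 0.1031]
orientation: [3.137, -0.0, 1.573]
contact_force: [-1.7, 0.1, 5.1]
opening: 0.0505
```

```bash
python3 - <<'E'
from rig import manip
import cv2
s=manip.state();print(s['time_s'],s['tcp_pos'],s['orientation'],s['joint_positions'],s['opening'])
p=manip.snapshot("wrist");cv2.imwrite("pics/w2.png",p["pixels"])
E
```

```text
4.55 [0.56622628 0.03450491 0.10305033] [ 3.13672117e+00 -4.16449458e-04  1.57315747e+00] [-1.61134747e-02  4.66556718e-01  1.88643116e+00  7.17299863e-04
  7.83741942e-01 -1.89804193e-02] 0.0505176287192059
```

View pics/w2.png

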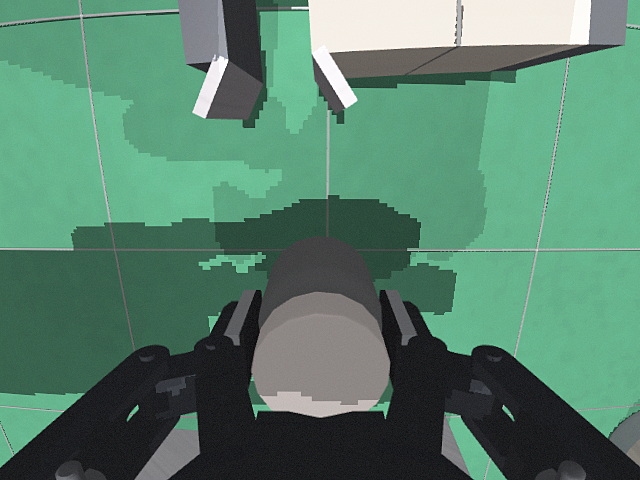

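The jar is held between the pads, with the lid at (320,355). I'll lift it and carry it to the turntable at about (478,-376).

Emit:
arm_command:
  grip: [0.4,0.4,0.4,0.4,0.4]
  travel:
    - [0,0,0.2]
    - [0,0,0.5]
    - [0,0,0.8]
    - [-0.07,-0.3,0.85]
    - [-0.15,-0.65,0.85]
  dr:
    - [0,0,0]
    - [0,0,0]
    - [0,0,0]
    - [0,0,0]
    - [0,0,0]

```text
time_s: 5.22
tcp_pos: [0.5431, -0.0638, 0.2311]
orientation: [3.135, 0.001, 1.576]
contact_force: [0.6, 0.3, -1.0]
opening: 0.0505
```

Emit:
arm_command:
  grip: [0.4,0.4,0.4]
  travel:
    - [-0.07,-0.33,0]
    - [-0.14,-0.66,0]
    - [-0.22,-1,0]
  dr:
    - [0,0,0]
    - [0,0,0]
    - [0,0,0]

```text
time_s: 5.6
tcp_pos: [0.5087, -0.215, 0.2293]
orientation: [3.139, 0.001, 1.573]
contact_force: [0.9, -0.2, -1.1]
opening: 0.0508
```

Emit:
arm_command:
  grip: [0.4,0.4,0.4,0.4,0.4]
  travel:
    - [-0.07,-0.33,0]
    - [-0.14,-0.66,0]
    - [-0.2,-0.95,0]
    - [-0.22,-1,0]
    - [-0.22,-1,0]
  dr:
    - [0,0,0]
    - [0,0,0]
    - [0,0,0]
    - [0,0,0]
    - [0,0,0]

```text
time_s: 6.22
tcp_pos: [0.4755, -0.3634, 0.2282]
orientation: [3.141, -0.0, 1.572]
contact_force: [0.1, 0.5, -1.6]
opening: 0.0507
```

```bash
python3 - <<'E'
from rig import manip
import cv2
s=manip.state();print(s['time_s'],s['tcp_pos'],s['orientation'],s['joint_positions'],s['opening'],s['contact_force'])
p=manip.snapshot("scene");cv2.imwrite("pics/s3.png",p["pixels"])
E
```

```text
6.225 [ 0.475503   -0.36339396  0.22818008] [ 3.14077553e+00 -3.08277161e-05  1.57200357e+00] [-7.25529034e-01  3.38209636e-01  1.75888316e+00  6.54764009e-04
  1.04390976e+00 -7.27065344e-01] 0.05067025286051033 [ 0.07098532  0.50011073 -1.6009014 ]
```

View pics/s3.png

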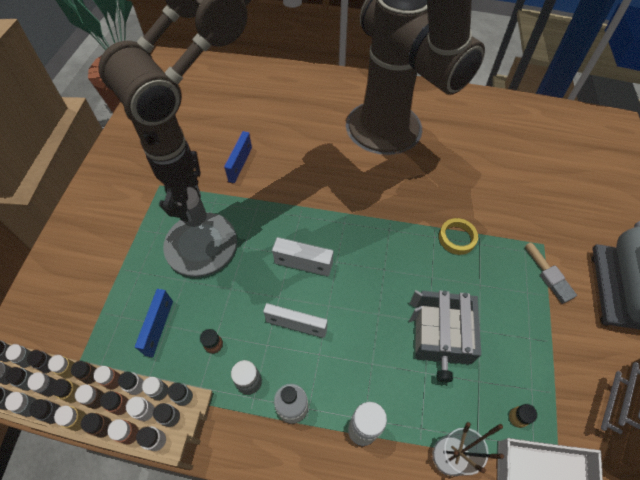

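Emit:
arm_command:
  grip: [0.4,0.4,0.4,0.4,0.4]
  travel:
    - [0,-0.07,-0.3]
    - [0,-0.07,-0.55]
    - [0,-0.07,-0.65]
    - [0,-0.07,-0.68]
    - [0,-0.07,-0.68]
  dr:
    - [0,0,0]
    - [0,0,0]
    - [0,0,0]
    - [0,0,0]
    - [0,0,0]

```text
time_s: 6.9
tcp_pos: [0.4767, -0.3737, 0.1267]
orientation: [3.14, 0.001, 1.574]
contact_force: [-0.2, -0.9, -0.2]
opening: 0.0505
```

Emit:
arm_command:
  grip: [0.4,0.4,0.4]
  travel:
    - [0,0,-0.01]
    - [0,0,-0.02]
    - [0,0,-0.02]
  dr:
    - [0,0,0]
    - [0,0,0]
    - [0,0,0]

```text
time_s: 7.28
tcp_pos: [0.4769, -0.3747, 0.1251]
orientation: [3.139, 0.002, 1.573]
contact_force: [-1.0, 2.7, 7.2]
opening: 0.0505
```

Emit:
arm_command:
  grip: [0.65,0.7,0.85,1,1]
  travel:
    - [0,0,0]
    - [0,0,0]
    - [0,0,0]
    - [0,0,0]
    - [0,0,0]
  dr:
    - [0,0,0]
    - [0,0,0]
    - [0,0,0]
    - [0,0,0]
    - [0,0,0]

```text
time_s: 7.9
tcp_pos: [0.4756, -0.3737, 0.1222]
orientation: [-3.141, -0.0, 1.573]
contact_force: [0.6, -0.6, -0.1]
opening: 0.0855
```

Emit:
arm_command:
  grip: [1,1,1,1,1]
  travel:
    - [0,0,0.2]
    - [0,0,0.5]
    - [0,0,0.85]
    - [0,0,1]
    - [0,0,1]
  dr:
    - [0,0,0]
    - [0,0,0]
    - [0,0,0]
    - [0,0,0]
    - [0,0,0]

```text
time_s: 8.52
tcp_pos: [0.4768, -0.3747, 0.2751]
orientation: [3.137, 0.004, 1.573]
contact_force: [0.6, -0.2, 0.4]
opening: 0.0852
```

Emit:
arm_command:
  grip: [1,1,1]
  travel:
    - [0.2,0.35,0]
    - [0.4,0.7,0]
    - [0.5,0.9,0]
  dr:
    - [0,0,0]
    - [0,0,0]
    - [0,0,0]

```text
time_s: 8.9
tcp_pos: [0.5506, -0.2359, 0.2698]
orientation: [-3.138, -0.002, 1.575]
contact_force: [0.2, 0.1, 0.6]
opening: 0.0853
```

Emit:
arm_command:
  grip: [1,1,1,1]
  travel:
    - [0.2,0.33,0]
    - [0.4,0.65,0]
    - [0.5,0.8,0]
    - [0.5,0.8,0]
  dr:
    - [0,0,0]
    - [0,0,0]
    - [0,0,-0.125]
    - [0,0,-0.125]

```text
time_s: 9.4
tcp_pos: [0.6255, -0.1165, 0.2697]
orientation: [-3.138, -0.001, 1.479]
contact_force: [0.6, -0.3, 0.3]
opening: 0.0853
```

```bash
python3 - <<'E'
from rig import manip
import cv2
from h import *
s=manip.state();print(s['time_s'],s['tcp_pos'],s['orientation'],s['joint_positions'],s['opening'],s['contact_force'])
p=manip.snapshot("wrist");cv2.imwrite("pics/w4.png",p["pixels"])
q=manip.snapshot("scene");cv2.imwrite("pics/s4.png",q["pixels"])
for d in manip.masks_of("thin_spacer",p): print(d["p"],d["extent"])
E
```

```text
9.4 [ 0.62548212 -0.11648992  0.26970684] [-3.13784210e+00 -7.64880076e-04  1.47893403e+00] [-2.52614405e-01  3.63128370e-01  1.63276689e+00  1.69519259e-04
  1.14952202e+00 -1.60823160e-01] 0.085318672521191 [ 0.62554706 -0.31211948  0.30778628]
0.68 [309.7, 140.5, 338.0, 293.4]
0.4 [404.3, 426.1, 415.5, 431.5]
```

View pics/w4.png

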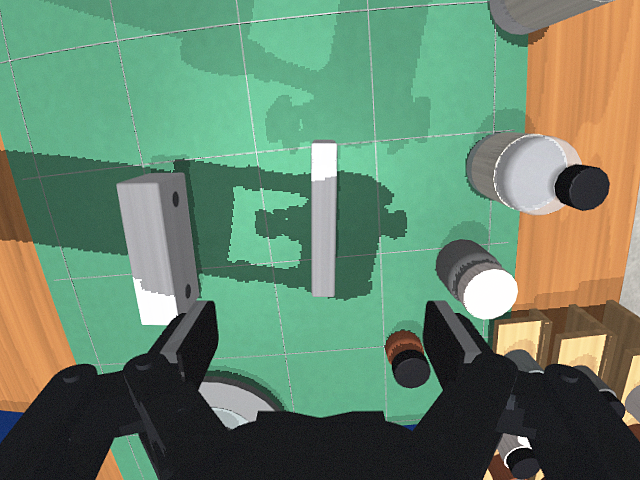

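View pics/s4.png

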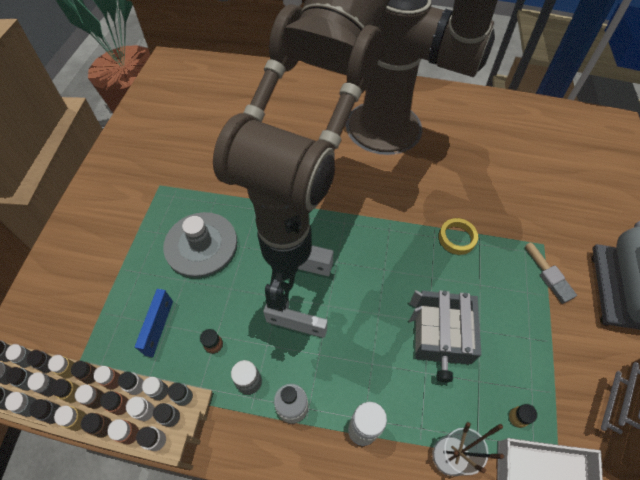

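The jar is standing upright on the turntable, with its lid at (193,228) in the scene view. The thin block is below the gripper, its top face running (312,142)–(337,296) in the wrist view.

```bash
python3 - <<'E'
from rig import manip
from h import *
p=manip.snapshot("wrist")
P=on(p,[(311.5,141.5),(336,141.5),(336.5,296.5),(311.5,296.5)],.06)*1000
print(np.round(P,1),P.mean(0)); d=(P[0]+P[1]-P[2]-P[3])/2;print(np.hypot(*d[:2]),np.degrees(np.arctan2(d[1],d[0])))
E
```

```text
[[ 622.8  -55.7   60. ]
 [ 641.4  -57.4   60. ]
 [ 631.  -187.8   60. ]
 [ 609.4 -185.7   60. ]] [ 626.16434905 -121.63143057   60.        ]
130.73066366296482 84.78991115500042
```

Emit:
arm_command:
  grip: [1,1,1,1]
  travel:
    - [-0.025,-0.325,-0.2]
    - [-0.025,-0.325,-0.5]
    - [-0.025,-0.325,-0.8]
    - [-0.025,-0.325,-0.8]
  dr:
    - [0,0,0]
    - [0,0,0]
    - [0,0,0]
    - [0,0,0]

```text
time_s: 10.1
tcp_pos: [0.6177, -0.1677, 0.1476]
orientation: [-3.131, -0.002, 1.473]
contact_force: [-0.1, -0.2, -0.1]
opening: 0.0856
```

Emit:
arm_command:
  grip: [1,1,1,1]
  travel:
    - [0,0,-0.2]
    - [0,0,-0.35]
    - [0,0,-0.42]
    - [0,0,-0.42]
  dr:
    - [0,0,0]
    - [0,0,0]
    - [0,0,0]
    - [0,0,0]

```text
time_s: 10.6
tcp_pos: [0.6216, -0.1675, 0.0891]
orientation: [-3.14, -0.0, 1.475]
contact_force: [0.2, 0.4, 0.3]
opening: 0.0855
```

```bash
python3 - <<'E'
from rig import manip
import cv2
s=manip.state();print(s['time_s'],s['tcp_pos'],s['orientation'],s['contact_force'])
p=manip.snapshot("wrist");cv2.imwrite("pics/w5.png",p["pixels"])
E
```

```text
10.6 [ 0.6216103  -0.16745489  0.08905101] [-3.14048986e+00 -2.45599104e-04  1.47515785e+00] [0.22885456 0.39479658 0.29062648]
```

View pics/w5.png

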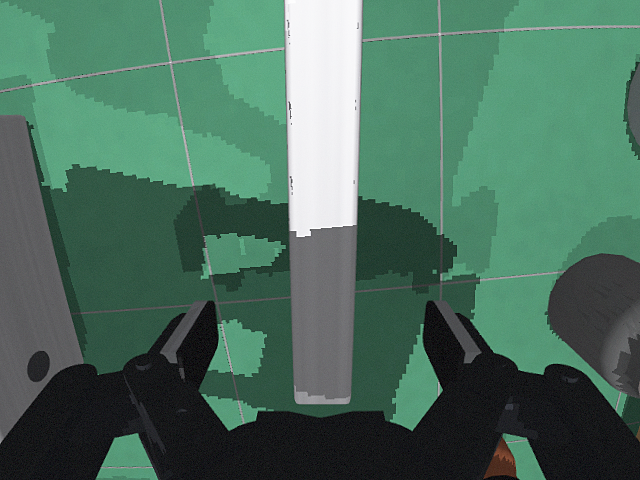

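Emit:
arm_command:
  grip: [0.6,0.3,0.1,0.1,0.1]
  travel:
    - [0,0,0]
    - [0,0,0]
    - [0,0,0]
    - [0,0,0]
    - [0,0,0]
  dr:
    - [0,0,0]
    - [0,0,0]
    - [0,0,0]
    - [0,0,0]
    - [0,0,0]
  squeeze: 70

```text
time_s: 11.28
tcp_pos: [0.6223, -0.1676, 0.0899]
orientation: [3.141, 0.0, 1.475]
contact_force: [-0.3, -0.2, 1.9]
opening: 0.0195
```

Emit:
arm_command:
  grip: [0.1,0.1,0.1,0.1]
  travel:
    - [0,0,0]
    - [0,0,0]
    - [0,0,0.05]
    - [0,0,0.05]
  dr:
    - [0,0,0]
    - [0,0,0]
    - [0,0,0]
    - [0,0,0]

```text
time_s: 11.78
tcp_pos: [0.6213, -0.1673, 0.0964]
orientation: [-3.14, -0.0, 1.475]
contact_force: [-0.3, 0.1, -3.6]
opening: 0.0197
```

```bash
python3 - <<'E'
from rig import manip
import cv2
from h import *
s=manip.state();print(s['time_s'],s['tcp_pos'],s['orientation'],s['contact_force'],s['ft_torque'],s['opening'])
p=manip.snapshot("wrist");cv2.imwrite("pics/w6.png",p["pixels"])
E
```

```text
11.775 [ 0.62130702 -0.16734927  0.09636583] [-3.14037702e+00 -1.15141180e-04  1.47524037e+00] [-0.26815265  0.14156541 -3.62877052] [-0.17018042 -0.01137624  0.03467245] 0.019688662206528977
```

View pics/w6.png

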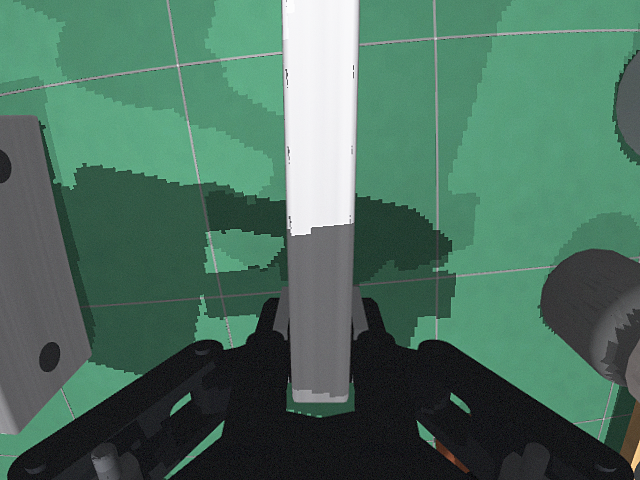

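Emit:
arm_command:
  grip: [0.1,0.1,0.1,0.1,0.1]
  travel:
    - [-0.1,0.25,0.04]
    - [-0.2,0.5,0.04]
    - [-0.3,0.75,0.04]
    - [-0.4,0.96,0.04]
    - [-0.407,0.977,0.04]
  dr:
    - [0,0,0.05]
    - [0,0,0.1]
    - [0,0,0.15]
    - [0,0,0.196]
    - [0,0,0.196]

```text
time_s: 12.45
tcp_pos: [0.5583, -0.0188, 0.1017]
orientation: [-3.137, -0.001, 1.632]
contact_force: [-0.2, 0.5, -4.1]
opening: 0.0191
```

```bash
python3 - <<'E'
from rig import manip
import cv2,pickle
s=manip.state();print(s['time_s'],s['tcp_pos'],s['orientation'],s['contact_force'],s['ft_torque'],s['opening'])
p=manip.snapshot("wrist");cv2.imwrite("pics/w7.png",p["pixels"]);pickle.dump(p,open("w7.pkl","wb"))
q=manip.snapshot("top");cv2.imwrite("pics/t7.png",cv2.resize(q["pixels"][110:260,150:350],None,fx=4,fy=4,interpolation=cv2.INTER_CUBIC))
E
```

```text
12.45 [ 0.55827055 -0.01875216  0.10167726] [-3.13719978e+00 -1.00109248e-03  1.63195688e+00] [-0.17477037  0.49071856 -4.08370525] [-0.1871598   0.02142297  0.0058836 ] 0.019096291127025763
```

View pics/w7.png

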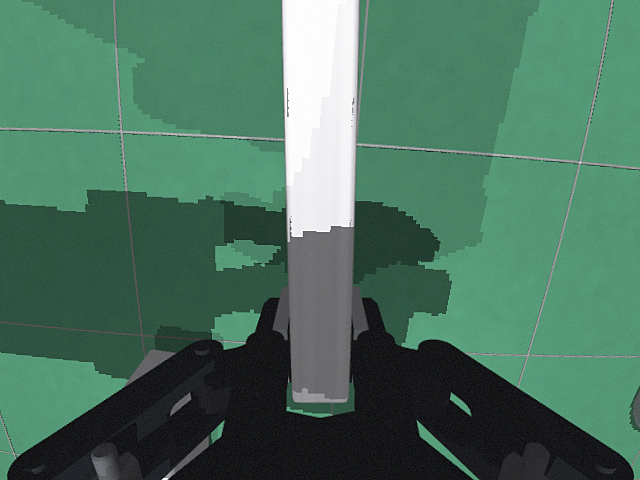

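View pics/t7.png

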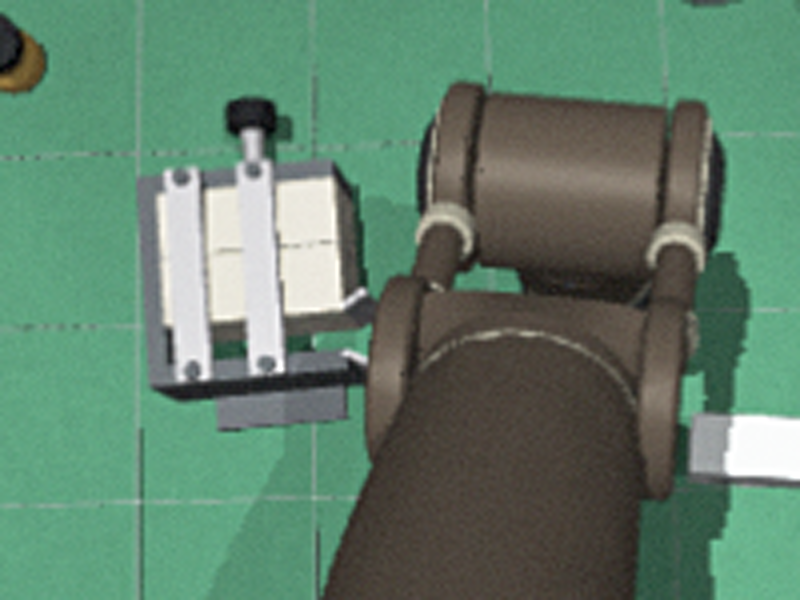

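Emit:
arm_command:
  grip: [0.1,0.1,0.1]
  travel:
    - [0,0,-0.04]
    - [0,0,-0.07]
    - [0,0,-0.07]
  dr:
    - [0,0,0]
    - [0,0,0]
    - [0,0,0]

```text
time_s: 12.92
tcp_pos: [0.5605, -0.0215, 0.0915]
orientation: [-3.14, -0.0, 1.628]
contact_force: [-0.0, -0.1, -4.3]
opening: 0.0192
```

```bash
python3 - <<'E'
from rig import manip
from h import *
p=manip.snapshot("wrist")
s=manip.state();print(s['time_s'],s['tcp_pos'],s['orientation'],s['contact_force'],s['ft_torque'],s['opening'])
a=s['orientation'][2];d=np.array([-.0583,.9983]);n=np.array([-d[1],d[0]])
r=s['tcp_pos'][:2]*1000-[551.5,130.1];print("along",r@d,"lat(+y clamp)",r@n,"yaw err deg",93.34-np.degrees(a))
print(np.round(on(p,[(285,50),(356,50),(292,390),(350,390)],.0625)*1000,1))
cv2.imwrite("pics/w8.png",p["pixels"])
E
```

```text
12.975 [ 0.56067141 -0.02145762  0.09181305] [-3.14061023e+00 -1.48438012e-04  1.62822166e+00] [ 0.21863582  0.34997196 -3.88710316] [-0.15937255 -0.02410398 -0.04823206] 0.0189790163397468
along -151.83466252198969 lat(+y clamp) -0.32001196374430274 yaw err deg 0.04977073273207111
[[545.3  73.4  62.5]
 [563.4  74.4  62.5]
 [550.6 -31.6  62.5]
 [570.5 -30.5  62.5]]
```

View pics/w8.png

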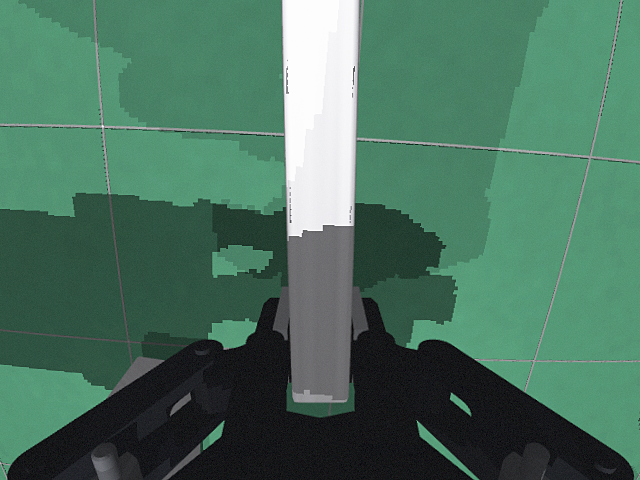

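Emit:
arm_command:
  grip: [0.1,0.1,0.1,0.1,0.1]
  travel:
    - [-0.006,0.1,0]
    - [-0.012,0.2,0]
    - [-0.016,0.27,0]
    - [-0.019,0.333,0]
    - [-0.019,0.333,0]
  dr:
    - [0,0,0]
    - [0,0,0]
    - [0,0,0]
    - [0,0,0]
    - [0,0,0]

```text
time_s: 13.6
tcp_pos: [0.558, 0.03, 0.0924]
orientation: [3.142, 0.0, 1.631]
contact_force: [0.2, 0.4, -3.5]
opening: 0.0189
```

```bash
cat > chk.py <<'E'
from rig import manip
from h import *
import sys
s=manip.state();print(s['time_s'],s['tcp_pos'],s['orientation'],s['contact_force'],s['ft_torque'],s['opening'])
a=s['orientation'][2];d=np.array([-.0583,.9983]);n=np.array([-d[1],d[0]])
r=s['tcp_pos'][:2]*1000-[551.5,130.1];print("along",r@d,"lat(+y clamp)",r@n,"yaw err deg",93.34-np.degrees(a))
p=manip.snapshot("wrist");cv2.imwrite(f"pics/{sys.argv[1]}.png",p["pixels"])
E
python3 chk.py w9
```

```text
13.6 [0.5579538  0.0299852  0.09243248] [3.14155128e+00 4.58702362e-05 1.63073372e+00] [ 0.15835883  0.35635796 -3.48735749] [-0.17913467 -0.03148029 -0.07966647] 0.018891463411550735
along -100.32086242714763 lat(+y clamp) -0.606134074262101 yaw err deg -0.09415938261801671
```

View pics/w9.png

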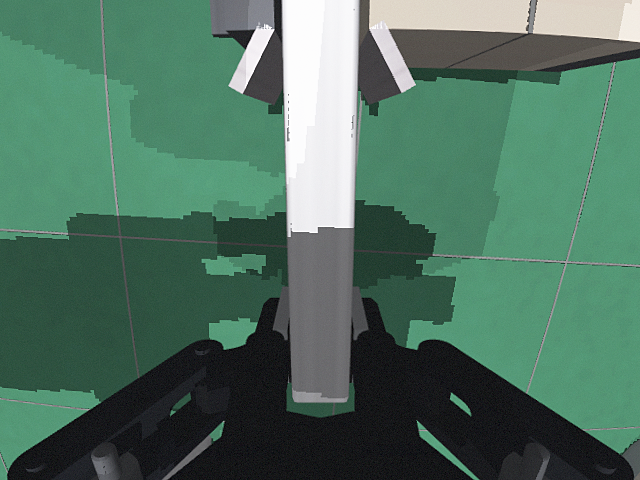

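Emit:
arm_command:
  grip: [0.1,0.1,0.1,0.1,0.1]
  travel:
    - [-0.006,0.1,0]
    - [-0.012,0.2,0]
    - [-0.017,0.3,0]
    - [-0.02,0.35,0]
    - [-0.02,0.35,0]
  dr:
    - [0,0,0]
    - [0,0,0]
    - [0,0,0]
    - [0,0,0]
    - [0,0,0]

```text
time_s: 14.28
tcp_pos: [0.5549, 0.0823, 0.0923]
orientation: [-3.142, 0.0, 1.631]
contact_force: [0.1, 0.4, -3.7]
opening: 0.0193
```

```bash
python3 chk.py w10
```

```text
14.275 [0.55490134 0.08229868 0.0923328 ] [-3.14152214e+00  1.32242916e-04  1.63060466e+00] [ 0.12146125  0.44385914 -3.69993971] [-0.2380184  -0.00076559  0.02995886] 0.01931053234674989
along -47.91835176550307 lat(+y clamp) -0.6087415087117477 yaw err deg -0.0867651146488555
```

View pics/w10.png

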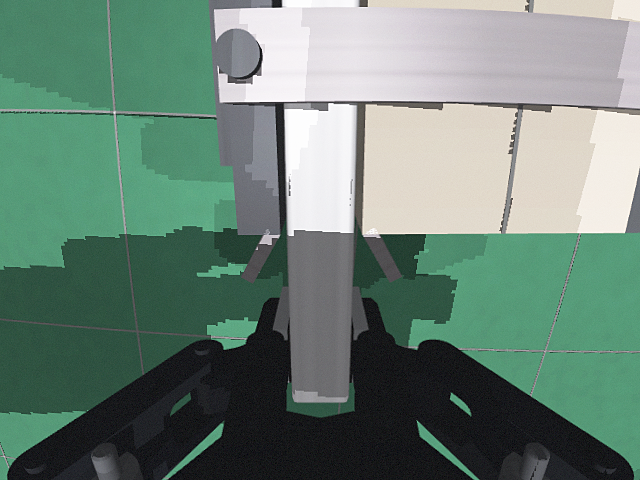

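Emit:
arm_command:
  grip: [0.1,0.1,0.1,0.1,0.1]
  travel:
    - [-0.003,0.05,0]
    - [-0.006,0.1,0]
    - [-0.006,0.1,0]
    - [-0.006,0.1,-0.01]
    - [-0.006,0.1,-0.018]
  dr:
    - [0,0,0]
    - [0,0,0]
    - [0,0,0]
    - [0,0,0]
    - [0,0,0]

```text
time_s: 14.95
tcp_pos: [0.5542, 0.0963, 0.0898]
orientation: [-3.141, 0.0, 1.629]
contact_force: [-2.1, -1.0, 6.8]
opening: 0.0194
```

```bash
python3 chk.py w11
```

```text
14.95 [0.55415438 0.09633046 0.08980528] [-3.14133068e+00  1.06474284e-04  1.62896642e+00] [-2.05962792 -1.0307034   6.77617585] [-0.13987339  0.3279226   0.03166018] 0.019405761179133462
along -33.86687812866545 lat(+y clamp) -0.6811031727339397 yaw err deg 0.007098949496054274
```

View pics/w11.png

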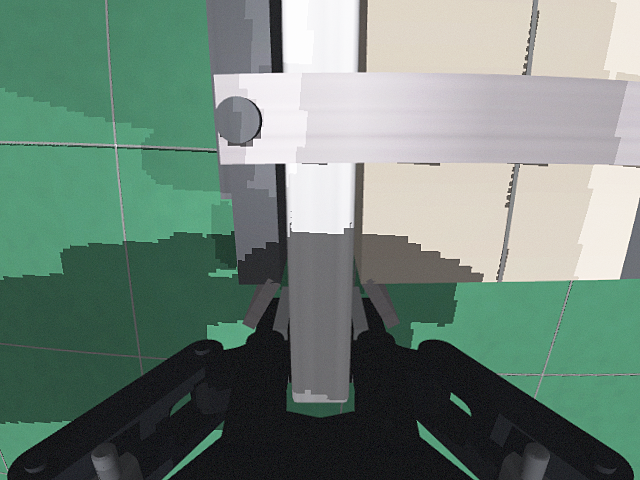

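Emit:
arm_command:
  grip: [0.35,0.5,0.5,0.5]
  travel:
    - [0,0,0]
    - [0,0,0]
    - [0,0,0]
    - [0,0,0.01]
  dr:
    - [0,0,0]
    - [0,0,0]
    - [0,0,0]
    - [0,0,0]

```text
time_s: 15.5
tcp_pos: [0.5541, 0.0965, 0.0912]
orientation: [3.142, -0.0, 1.629]
contact_force: [-0.2, -0.3, 0.2]
opening: 0.0431
```

Emit:
arm_command:
  grip: [0.5,0.5,0.5,0.5,0.5]
  travel:
    - [0.003,-0.05,0]
    - [0.007,-0.12,0]
    - [0.012,-0.2,0]
    - [0.017,-0.3,0]
    - [0.017,-0.3,0]
  dr:
    - [0,0,0]
    - [0,0,0]
    - [0,0,0]
    - [0,0,0]
    - [0,0,0]

```text
time_s: 16.12
tcp_pos: [0.5567, 0.05, 0.0911]
orientation: [-3.142, 0.0, 1.627]
contact_force: [0.1, -0.1, -0.6]
opening: 0.0427
```

Emit:
arm_command:
  grip: [0.25,0,0,0,0]
  travel:
    - [0,0,0]
    - [0,0,0]
    - [0,0,0]
    - [0,0,0]
    - [0,0,0]
  dr:
    - [0,0,0]
    - [0,0,0]
    - [0,0,0]
    - [0,0,0]
    - [0,0,0]

```text
time_s: 16.75
tcp_pos: [0.5567, 0.0517, 0.0912]
orientation: [3.142, 0.0, 1.629]
contact_force: [-0.1, -0.1, 0.4]
opening: -0.0001
```

```bash
python3 chk.py w12
```

```text
16.75 [0.55666574 0.05169252 0.09117315] [3.14158796e+00 1.43857695e-05 1.62945640e+00] [-0.05019734 -0.14453474  0.44331188] [-0.04401688  0.03820053 -0.00251529] -0.00013249759368444926
along -78.57535099313779 lat(+y clamp) -0.5858047141850438 yaw err deg -0.020974784535340518
```

View pics/w12.png

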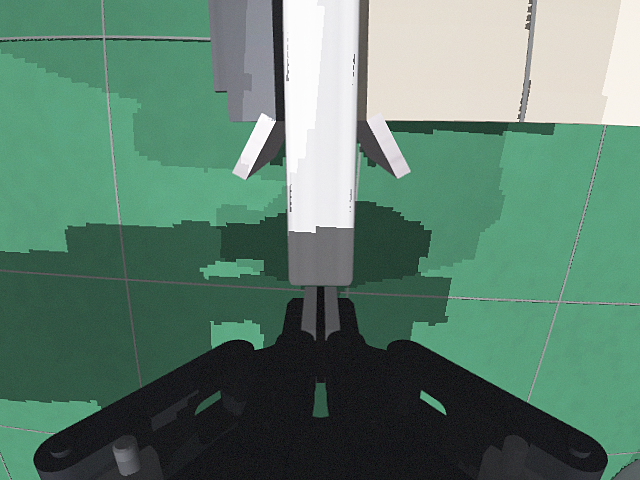

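Emit:
arm_command:
  grip: [0,0,0,0,0]
  travel:
    - [-0.003,0.05,0]
    - [-0.006,0.1,0]
    - [-0.009,0.15,0]
    - [-0.012,0.2,0]
    - [-0.014,0.24,0]
  dr:
    - [0,0,0]
    - [0,0,0]
    - [0,0,0]
    - [0,0,0]
    - [0,0,0]

```text
time_s: 17.42
tcp_pos: [0.5545, 0.0879, 0.0912]
orientation: [-3.142, 0.0, 1.63]
contact_force: [0.1, -3.2, 0.4]
opening: 0.0003
```

Emit:
arm_command:
  grip: [0,0]
  travel:
    - [-0.001,0.014,0]
    - [-0.001,0.014,0]
  dr:
    - [0,0,0]
    - [0,0,0]

```text
time_s: 17.68
tcp_pos: [0.5544, 0.0901, 0.0912]
orientation: [3.142, -0.001, 1.629]
contact_force: [-0.2, 0.0, 0.7]
opening: -0.0002
```

```bash
python3 chk.py w13
```

```text
17.675 [0.554392   0.09005342 0.09120838] [ 3.14158814e+00 -6.12203967e-04  1.62896659e+00] [-0.23306974  0.00967075  0.71952292] [-0.03480154 -0.01572116 -0.02366493] -0.00024108177807796936
along -40.14710799245516 lat(+y clamp) -0.5523653280302772 yaw err deg 0.007089445990985155
```

View pics/w13.png

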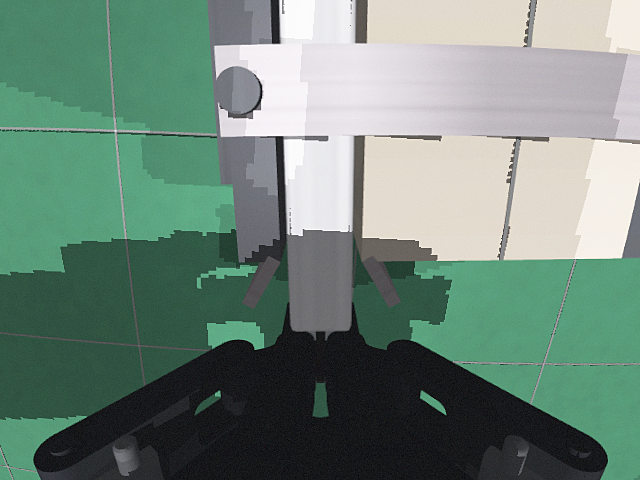

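Emit:
arm_command:
  grip: [0,0,0]
  travel:
    - [-0.0005,0.01,0]
    - [-0.001,0.02,0]
    - [-0.001,0.02,0]
  dr:
    - [0,0,0]
    - [0,0,0]
    - [0,0,0]

```text
time_s: 18.1
tcp_pos: [0.5543, 0.0925, 0.0912]
orientation: [3.142, 0.0, 1.629]
contact_force: [-0.9, -3.2, 1.0]
opening: 0.0
```

```bash
cat > end.py <<'E'
from rig import manip
from h import *
import sys
p=manip.snapshot("wrist");g=cv2.cvtColor(p["pixels"],cv2.COLOR_BGR2GRAY)
print(g[295:350:1,312][:].tolist())
for v in (325,330,335,340): 
    P=on(p,[(320,v)],.06)[0,:2]*1000-[551.5,130.1]; print(v,P@np.array([-.0583,.9983]))
E
python3 chk.py w14; python3 end.py
```

```text
18.1 [0.55431192 0.09246935 0.091203  ] [3.14157990e+00 1.44305730e-04 1.62900793e+00] [-0.8848631  -3.24193687  1.02442362] [-0.35778713 -0.0595252   0.00724159] 9.079704064659481e-06
along -37.73061499681961 lat(+y clamp) -0.6132743723541905 yaw err deg 0.004720755530200904
[115, 113, 113, 112, 113, 111, 110, 116, 116, 113, 112, 117, 114, 116, 114, 115, 113, 113, 114, 111, 114, 113, 113, 117, 112, 113, 114, 114, 117, 113, 112, 114, 115, 113, 110, 110, 98, 89, 90, 87, 57, 24, 14, 14, 23, 22, 20, 31, 22, 21, 16, 23, 19, 25, 14]
325 -22.797647385128375
330 -24.67582161169138
335 -26.57574967659097
340 -28.497996884014714
```

View pics/w14.png

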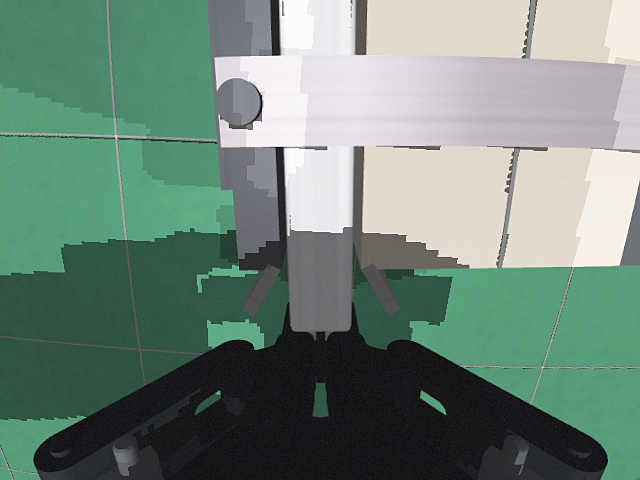

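Emit:
arm_command:
  grip: [0,0,0]
  travel:
    - [-0.0005,0.007,0]
    - [-0.0005,0.007,0]
    - [-0.0005,0.007,0]
  dr:
    - [0,0,0]
    - [0,0,0]
    - [0,0,0]

```text
time_s: 18.58
tcp_pos: [0.5543, 0.0927, 0.0912]
orientation: [-3.142, 0.001, 1.63]
contact_force: [0.0, -6.8, 1.2]
opening: -0.0004
```

Emit:
arm_command:
  grip: [0,0,0]
  travel:
    - [-0.0005,0.007,0]
    - [-0.0005,0.007,0]
    - [-0.0005,0.007,0]
  dr:
    - [0,0,0]
    - [0,0,0]
    - [0,0,0]

```text
time_s: 18.95
tcp_pos: [0.5543, 0.0928, 0.0912]
orientation: [-3.141, 0.003, 1.63]
contact_force: [0.7, -10.5, 1.5]
opening: -0.0002
```

Emit:
arm_command:
  grip: [0,0,0,0]
  travel:
    - [-0.0005,0.01,0]
    - [-0.001,0.02,0]
    - [-0.001,0.025,0]
    - [-0.001,0.025,0]
  dr:
    - [0,0,0]
    - [0,0,0]
    - [0,0,0]
    - [0,0,0]

```text
time_s: 19.45
tcp_pos: [0.5544, 0.0933, 0.0913]
orientation: [-3.141, 0.009, 1.632]
contact_force: [0.8, -21.7, 2.6]
opening: 0.0005
```

```bash
python3 chk.py w15; python3 end.py
```

```text
19.45 [0.55439116 0.09327412 0.09130983] [-3.14084784  0.00856747  1.63236577] [  0.78997086 -21.66620395   2.56684642] [-2.89341185 -0.1580706   0.01688268] 0.0004745337415078338
along -36.93182803514483 lat(+y clamp) -0.7392990579014146 yaw err deg -0.18766938751613793
[116, 113, 112, 114, 112, 115, 116, 115, 114, 115, 111, 112, 115, 115, 112, 113, 115, 113, 114, 112, 113, 114, 112, 112, 114, 114, 112, 114, 112, 112, 115, 114, 114, 115, 114, 111, 107, 96, 95, 85, 54, 25, 15, 19, 14, 20, 16, 25, 19, 25, 21, 17, 21, 23, 25]
325 -22.291252679106403
330 -24.179423571231982
335 -26.090062901707714
340 -28.023760409972567
```

The block stays put while the pushing force rises to 22 N. I'll back off, lift and check it.

Emit:
arm_command:
  grip: [0,0,0,0,0]
  travel:
    - [0.003,-0.06,0]
    - [0.009,-0.18,0]
    - [0.018,-0.35,0.1]
    - [0.02,-0.4,0.4]
    - [0.02,-0.4,0.7]
  dr:
    - [0,0,0]
    - [0,0,0]
    - [0,0,0]
    - [0,0,0]
    - [0,0,0]

```text
time_s: 20.18
tcp_pos: [0.5564, 0.0377, 0.1966]
orientation: [-3.14, -0.001, 1.628]
contact_force: [0.9, 0.3, 0.5]
opening: -0.0005
```

Emit:
arm_command:
  grip: [0,0,0,0]
  travel:
    - [0,0,0.3]
    - [0,0.2,0.6]
    - [0,0.4,0.8]
    - [0,0.4,0.8]
  dr:
    - [0,0,0]
    - [0,0,0]
    - [0,0,0]
    - [0,0,0]

```text
time_s: 20.68
tcp_pos: [0.5585, 0.1002, 0.3196]
orientation: [3.135, -0.001, 1.632]
contact_force: [0.3, -0.3, -0.1]
opening: -0.0001
```

```bash
python3 - <<'E'
from rig import manip
from h import *
s=manip.state();print(s['time_s'],s['tcp_pos'],s['contact_force'])
p=manip.snapshot("wrist");cv2.imwrite("pics/w16.png",p["pixels"]);i=p["pixels"]
q=manip.snapshot("scene");cv2.imwrite("pics/s16.png",q["pixels"])
import pickle;pickle.dump(p,open("w16.pkl","wb"))
# expected home corners
d=np.array([-.0583,.9983]);n=np.array([-d[1],d[0]])
for a,z in ((-25,.06),(105,.06),(105,.066)):
  for l in (-10,10):
    X=np.r_[([551.5,130.1]+a*d+l*n),z*1000]/1000;print(a,l,proj(p,X))
E
```

```text
20.675 [0.55847693 0.10018378 0.31960382] [ 0.28904634 -0.28770043 -0.08856483]
-25 -10 [[323.87327382 202.63732139]]
-25 10 [[302.50807636 202.62726159]]
105 -10 [[324.67022104  52.15267236]]
105 10 [[300.95939815  52.09413044]]
105 -10 [[324.81555162  50.81190752]]
105 10 [[300.64793014  50.75232868]]
```

View pics/w16.png

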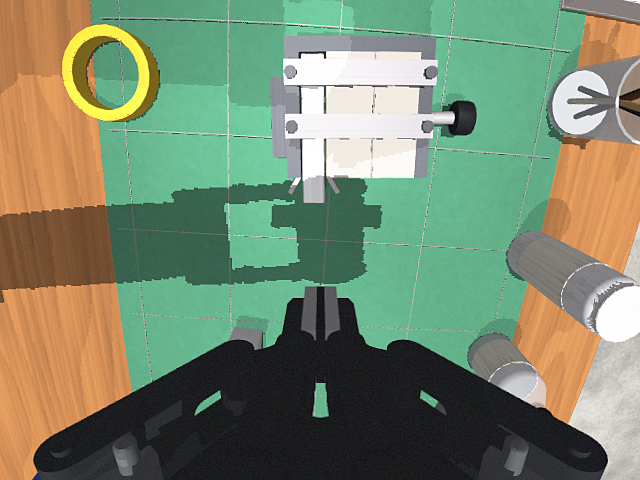

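View pics/s16.png

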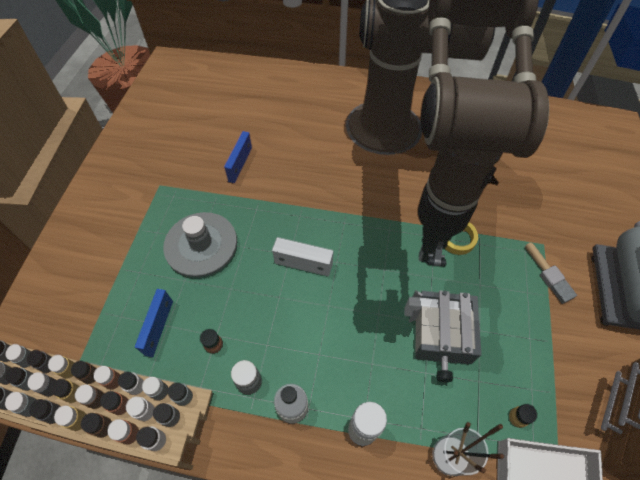

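```bash
python3 - <<'E'
import cv2
i=cv2.imread("pics/w16.png")
cv2.imwrite("pics/w16c.png",cv2.resize(i[30:215,260:400],None,fx=3.2,fy=3.2,interpolation=cv2.INTER_CUBIC))
E
```

```text
(no output)
```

View pics/w16c.png

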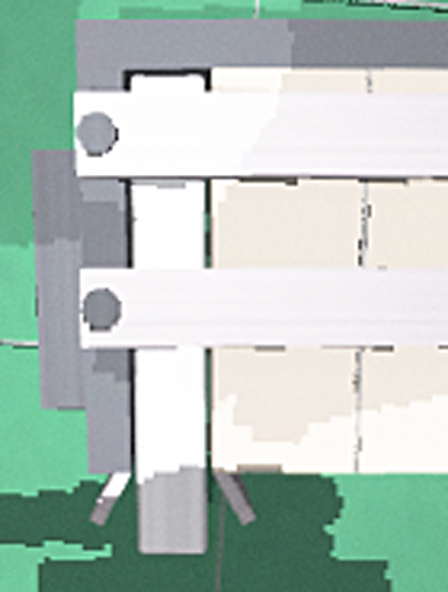

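The block's far end is tight against the stop. The thin dark line there (about 1.3 px) is the 6 mm of stop face showing above the block. The near end is at row 202, where I predicted 202.6 for the home position. The jar is upright on the turntable and the thick block hasn't moved.

```bash
python3 -c "
from rig import manip
print(manip.sign_off())"
```

```text
the job is handed in; nothing more can be done
None
```

The job is done and handed in at about 21 s. The jar stands upright on the turntable, and the thin spacer is fully home in the gap. I set the jar near the disc's centre, slid the block in on edge, then pushed its end with the shut fingers.

Last checks:
- **Spacer at the stop:** at the end it held its place while the push rose from 3 N to 22 N. The last wrist picture shows its near end at pixel row 202, where home predicts 202.6, and its far end tight against the stop.
- **Other things:** the last scene picture shows the jar upright on the turntable and the thick block where it was. The gripper was well clear of everything.
- **Disagreements:** the cameras differed by about 4 mm on where the thin block lay along its length before I gripped it. That did not affect the result, and no check failed.

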